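Find the blind bore of a tube adapter by feel and present it bore-up

TASK

Take the aluminium tube adapter from the blue mat and find by feel which of its two alike-looking ends has the deep bore, by sliding it onto the pin of the gauge stand: at the bore end the pin goes in nearly to the post, at the other it stops almost at once. Once the pin has been nearly all the way in the bore, turn the adapter so that the bore points straight up and hold it still in the gripper, clear of everything and with its underside at least 10 cm above the worktop; the program finishes while holding it there. Leave the spare adapter on the yellow mat, the timer, the sample cup and the petri dish where they are.

Things in the scene. Friction and masses are not known exactly. Their poses are not given: they have to be found in the camera images.
- adapter_a: square aluminium tube adapter, 60 mm long (x axis), 40 x 40 mm across, 0.12-0.26 kg, lying on its side; origin: middle of the side it lies on (centre 20 mm up its z). Both ends show a central opening 19 mm wide with black bottom: one is the blind bore, 38 mm deep, the other a recess 5 mm deep; which (x+ or x-) is for you to feel. Lies on the blue mat (to handle) or the yellow one (spare)
- adapter_b: second adapter, looks like adapter_a: same sizes, origin and axes, 19 mm openings in both ends, one the 38 mm deep bore, the other 5 mm deep; which end is not told and need not be as on adapter_a. Lies on the mat where adapter_a does not: blue (to handle) or yellow (spare), at any yaw
- blue_mat: blue plastic work mat, 130 x 130 x 3 mm, fixed, under the adapter to handle; origin at the middle of its underside, on the worktop. There is room on it to lay the adapter down again and take it differently
- yellow_mat: yellow plastic mat, 130 x 130 x 3 mm, fixed, under the spare adapter; origin at the middle of its underside
- gauge: fixed rigid grey stand: foot 90 (x) x 60 (y) x 12 mm, post 22 (x) x 20 (y) mm, 108 mm high; near its top a level double-ended steel pin of 12 mm diameter along the stand's y axis, its axis 100 mm above the worktop, sticking out 30 mm from the post on both sides alike, tips bevelled. Origin: middle of the foot's underside
- pin_left (a point): centre of the pin's tip on the stand's y+ side (40 mm from the post's middle)
- pin_right (a point): centre of the pin's tip on the stand's y- side (40 mm from the post's middle)
- timer: small white bench timer lying flat, 58 x 66 x 18 mm, loose bystander; origin at the middle of its underside
- sample_cup: clear open sample cup with leaf bits, 50 mm wide, 87 mm high, loose bystander; origin at the middle of its underside
- petri_dish: small clear petri dish, 62 mm wide, 13 mm high, loose bystander; origin at the middle of its underside
Things that resemble listed ones, but are neither listed nor needed, are in the scene too. What is shaped like the gauge but orange is not meant.

How it is judged:
By the outcome, as a careful person would: the job done as asked, in the order asked, and still so for the second after the job is handed in, while the arm keeps its last pose, push and grip.
It also fails if it takes over 64 s, if anything falls off the work surface, if the arm or the gripper's body presses on something with over 40 N, if the wrist force passes 120 N, or if a joint passes its speed limit or range.

ROBOT

A 6-joint arm with a two-finger parallel gripper is mounted at the origin on a cart in front of the work surface, level with it; the furniture and walls round the work are solid. World frame = base frame: x ahead of the robot, y to its left, z up, the work surface at z = 0. Lengths are in mm, angles in degrees, forces in N, time in s.
With the tool pointing down it reaches from about 300 to 850 mm from the base axis. Payload 4.2 kg.
Tool frame: the origin (TCP) lies between the finger pads; the fingertips stand 22 mm ahead of it and the grasp point (between the pads) lies 3 mm ahead of it; z points along the fingers, y is the direction in which the jaws open and shut (so a half turn about z gives the same grasp; the last joint's range is limited). The gripper opens to 91 mm and grips with 3 to 60 N. Pads are 32 mm wide; open, the fingers measure 118 mm over their backs; the gripper's body (76 mm by 178 mm) begins 60 mm behind the grasp point.
Start: joints at [74.886, 18.312, 89.639, -0, 72.044, -1.146], TCP at [138.801, 558.01, 235.976] pointing down, gripper open.
Joint ranges: [-177.97, 177.97], [-48.28, 115.42], [12.27, 149.76], [-77.06, 257.06], [2.81, 150.46], [-146.56, 146.56]. Speed limits (degrees/s): [147.25, 147.25, 180, 180, 180, 180].

INTERFACE

Orientations are given as [roll, pitch, yaw] about the fixed x, y, z axes, in that order (R = Rz(yaw) Ry(pitch) Rx(roll)).
In Python, from workcell import * gives the robot as it stands.
- The arm moves only by the shell command python3 -m jog 'ROWS' [OPENING] [FORCE]. ROWS is text: rows parted by semicolons, each of 6 numbers parted by spaces: the shift along the tool's x, y, z in units of 0.5 m (1.0 is 0.5 m), then the turn, a rotation vector about the tool's x, y, z in units of pi/2 rad (1.0 is pi/2 rad). A call has 1 to 20 rows; each row is the pose to reach, as a shift and turn from the pose measured when the call began, along the tool's axes at that moment; what a row does not reach only later rows make up. A row lasts 1/12 s, in which the tool goes at most 41.7 mm and 7.16 degrees, less where a joint would pass 70% of its speed; a pose out of reach is approached as far as the arm can. A call with a number of a shift or a turn outside -1 to 1 is refused whole. A call with a gripper value outside its range is refused whole. OPENING is the opening, from -1 (shut) to 1 (fully open), set as the call begins (- or left out, the last holds). The fingers move at their own pace and stop on an object; FORCE is the grip in N (left out, the last holds). Time passes only in rows, so rows that repeat a pose let the fingers close. It gives the time, the measured TCP pose, the force and the opening at its end, in the units of the state.
- state(): the state, without advancing time (a new reading comes with each control period).
- grab_frame(name): name is "side" or "top"; returns the picture (400x640x3 uint8, red, green, blue); there is no depth.
- calibration(name): a dict with "mtx" (3x3 intrinsics, pixels), "distortion" ([k1, k2, p1, p2, k3] as OpenCV has them; the pictures are not rectified), "rvec" (rotation vector, rad) and "tvec" (3), from world to camera coordinates, as OpenCV has them. Camera axes: x right, y down, z forward; pixel columns grow to the right and rows downward; lengths in mm; the calibration is good to about 2 mm. A picture is of the moment at which its call begins. calibration takes no time and is no camera call.
- job_done(): hands the job in, once; it reports no verdict.
Trained networks look in the newest picture that a camera, given by its name, has taken for a name from the list of things; names that differ only in an ending like _2 or _b are one class to them, and where a whole thing is asked for, a point or a joint stands for the part that bears it (a point fixed in the world has none). Each returns a list of dicts, best first, with "confidence" (0 to 1); they miss things now and then, are a little off and sometimes report something else, mostly with a low value. They report only what shows in the picture. A call takes as long as a camera call. They do not tell look-alikes from the thing itself.
- spot_in(query, camera): "rect" ([left, top, right, bottom] in pixels, round what is visible of it).
- tip_of(query, camera): "location" ([column, row] in pixels: a listed point, or the origin of a listed thing).
The state is a dict: "time_s": time; "qpos": joint angles; "qvel": joint speeds; "effort": joint torques, N m; "ee_pos": TCP position; "ee_rot": TCP orientation; "force": force on the tool from outside, world axes, zero at the start; "torque": the same for the moment, N m; "gripper_width": finger opening in mm.
Only numpy, scipy, OpenCV 4.12 (cv2) and the standard library are available. Lean on these libraries where they do the work, as an engineer would, in place of code of your own. Each camera call takes 0.05 s, during which the arm holds its last target. There are 200 camera calls.

## Working session

There is one attempt and no reset: what is moved stays moved. The work goes in short steps, Python scripts to look and compute and a shell command to move; the robot and the scene stay as the last step left them, time stands still between calls to the robot, and variables do not carry over. Pictures are saved under pics/ and viewed, about 8 in all and at most 12, crops included, and the job is handed in when it is done.

```bash
mkdir -p pics; ls; python3 - <<'E'
from workcell import *
import cv2
for n in ("side","top"):
    f=grab_frame(n); cv2.imwrite(f"pics/{n}0.png",f[:,:,::-1])
    for q in ("adapter_a","blue_mat","yellow_mat","gauge","pin_left","pin_right"):
        if q.startswith("pin"): r=tip_of(q,n); print(n,q,[(d["confidence"],d["location"]) for d in r][:4]); continue
        r=tip_of(q,n); print(n,q,[(d["confidence"],d["location"]) for d in r][:4])
        r=spot_in(q,n); print("   rect",[(d["confidence"],d["rect"]) for d in r][:4])
    c=calibration(n); import numpy as np
    R=cv2.Rodrigues(np.array(c["rvec"],float))[0]; print("cam pos",-R.T@np.array(c["tvec"]).ravel(), R[2])
print(state())
E
```

```text
pics
side adapter_a [(0.84, [294.3, 313.7]), (0.68, [307.8, 175.5]), (0.68, [297.5, 308.4])]
   rect [(0.69, [282.1, 294.9, 313.1, 322.0]), (0.62, [297.1, 162.6, 318.4, 175.1])]
side blue_mat [(0.65, [297.0, 308.1])]
   rect [(0.88, [259.2, 285.4, 332.2, 340.6])]
side yellow_mat [(0.9, [304.1, 177.4])]
   rect [(0.85, [287.9, 169.3, 323.5, 189.9])]
side gauge [(0.94, [281.1, 235.3]), (0.89, [284.2, 205.3]), (0.61, [348.8, 165.2])]
   rect [(0.86, [271.5, 172.2, 299.5, 207.4]), (0.72, [263.5, 199.1, 300.8, 236.5]), (0.69, [335.7, 142.6, 357.3, 171.3]), (0.48, [338.4, 193.7, 364.2, 223.0])]
side pin_left [(0.89, [282.6, 192.5]), (0.89, [283.0, 168.4]), (0.84, [350.2, 138.0]), (0.23, [295.3, 314.3])]
side pin_right [(0.69, [278.0, 181.4]), (0.58, [360.5, 323.7]), (0.56, [271.4, 210.3]), (0.54, [342.4, 147.3])]
cam pos [ 637.68864311 -828.57549487  681.42334595] [-0.03524155  0.82607523 -0.56245689]
top adapter_a [(0.82, [245.3, 259.2]), (0.71, [406.3, 183.9])]
   rect [(0.8, [233.6, 250.0, 251.6, 269.5]), (0.73, [398.9, 173.7, 417.8, 189.6])]
top blue_mat [(0.79, [404.6, 188.7])]
   rec
[... 568 characters left out ...]
7.05694049] [ 0.40526446 -0.16708195 -0.89880161]
{'time_s': 1.1, 'qpos': array([ 7.48852233e+01,  1.83113846e+01,  8.96399325e+01,  3.53482520e-04,
        7.20432937e+01, -1.14604732e+00]), 'qvel': array([-0.00980907, -0.01760544, -0.03666529, -0.07807774,  0.00120066,
        0.01776814]), 'effort': array([ 1.00792004e-03, -4.12364852e+01, -2.32227015e+01,  7.27407052e-02,
        3.75713920e-02,  4.66331443e-06]), 'ee_pos': array([138.80192433, 558.00582268, 235.9747675 ]), 'ee_rot': array([ 1.79994605e+02, -2.28416460e-04,  1.66031162e+02]), 'force': array([ 0.31547847, -0.0332903 ,  0.41281598]), 'torque': array([0.01866742, 0.00194609, 0.03434043]), 'gripper_width': 91.22363048756488}
```

View pics/side0.png

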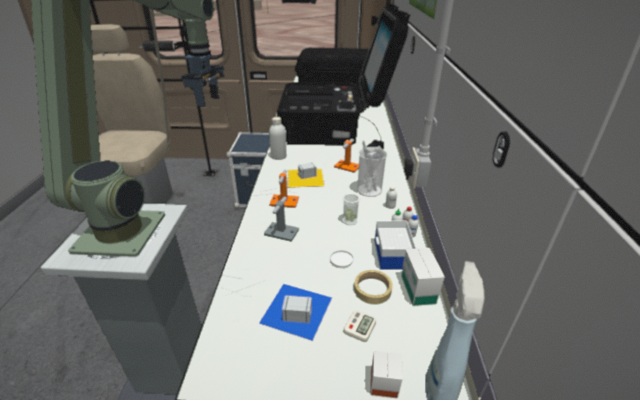

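View pics/top0.png

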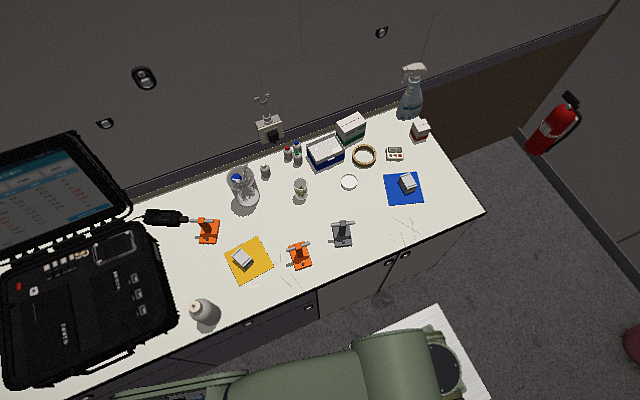

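The two views show the blue mat with an adapter (side 297,310; top 406,186), the grey gauge (side 281,233; top 342,233), the yellow mat with the spare, and two orange look-alikes. I'll measure next, with enlarged crops.

```bash
cat > h.py <<'E'
from workcell import *
import numpy as np, cv2
def cam(n):
    c=calibration(n); return np.array(c["mtx"],float),np.array(c["distortion"],float),np.array(c["rvec"],float),np.array(c["tvec"],float).reshape(3)
def ray(n,p):
    K,D,r,t=cam(n); R=cv2.Rodrigues(r)[0]
    u=cv2.undistortPoints(np.array([[p]],float),K,D).ravel()
    return -R.T@t, R.T@np.array([u[0],u[1],1])
def onz(n,p,z):
    o,d=ray(n,p); return o+d*(z-o[2])/d[2]
def proj(n,P):
    K,D,r,t=cam(n); return cv2.projectPoints(np.array(P,float).reshape(-1,1,3),r,t,K,D)[0].reshape(-1,2)
def tri(ps,pt):
    A=np.zeros((3,3));b=np.zeros(3)
    for n,p in(("side",ps),("top",pt)):
        o,d=ray(n,p);d/=np.linalg.norm(d);M=np.eye(3)-np.outer(d,d);A+=M;b+=M@o
    return np.linalg.solve(A,b)
E
python3 - <<'E'
from h import *
np.set_printoptions(precision=1,suppress=True)
a=cv2.imread("pics/side0.png");b=cv2.imread("pics/top0.png")
def crop(im,x,y,w,h,s): return cv2.resize(im[y:y+h,x:x+w],None,fx=s,fy=s,interpolation=cv2.INTER_CUBIC)
out=np.vstack([np.hstack([crop(a,255,280,80,60,5),crop(b,380,165,80,60,5)]),np.hstack([crop(a,245,185,80,60,5),crop(b,305,205,80,60,5)])])
cv2.imwrite("pics/c1.png",out)
print("mat",onz("side",[296,312],3),onz("top",[404.6,188.5],3))
print("gauge",onz("side",[281.1,235.3],0),onz("top",[341.9,232.8],0))
print("pinL",tri([282.6,192.5],[327.8,227.9]), "pinR",tri([271.4,210.3],[356.2,221.2]),tri([282.6,192.5],[356.2,221.2]),tri([271.4,210.3],[327.8,227.9]))
for n,p in(("side",[294.3,313.7]),("top",[406.3,183.9])): print("ad",onz(n,p,3),onz(n,p,23))
E
```

```text
mat [ 559.1 -270.3    3. ] [ 551.3 -266.8    3. ]
gauge [487.2  11.7   0. ] [488.8  19.1   0. ]
pinL [488.2  75.1 108.3] pinR [470.4 -18.7 110.1] [479.7  -3.7 148.7] [478.1  60.2  67.3]
ad [ 555.7 -275.4    3. ] [ 558.1 -291.7   23. ]
ad [ 565.6 -282.1    3. ] [ 557.8 -273.3   23. ]
```

View pics/c1.png

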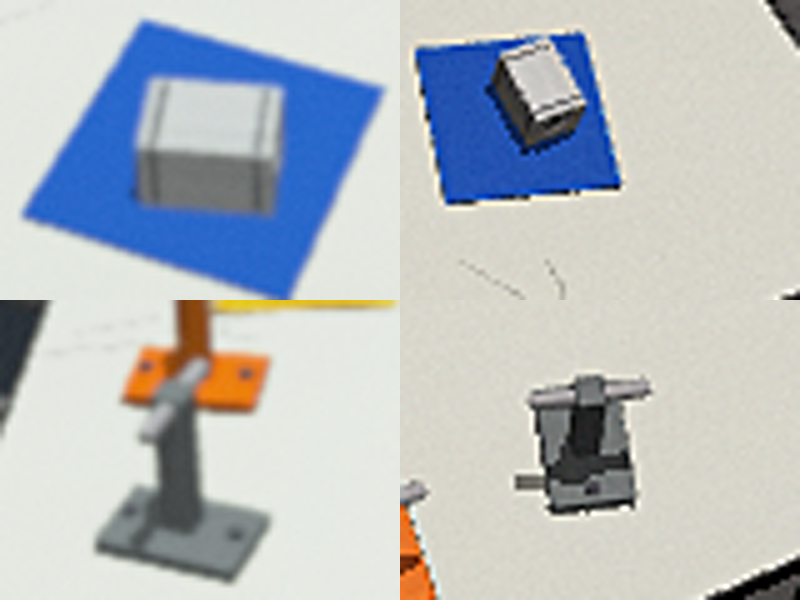

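Crops: adapter's long axis runs roughly along world x (side corners around 282–312, 296–322); grey pin tips at side (275,211)/(286,198), top (331.6,224.6)/(354.6,222.4). Fitting poses to these points.

```bash
python3 - <<'E'
from h import *
from scipy.optimize import least_squares
np.set_printoptions(precision=1,suppress=True)
def T(p,P):
    c,s=np.cos(p[2]),np.sin(p[2]); P=np.array(P,float)
    return np.c_[p[0]+c*P[:,0]-s*P[:,1],p[1]+s*P[:,0]+c*P[:,1],P[:,2]]
S=lambda q:np.array(q)/5+[255,280]-[0.4,.4]
U=lambda q:(np.array(q)-[400,0])/5+[380,165]-[.4,.4]
S2=lambda q:(np.array(q)-[0,300])/5+[245,185]-[.4,.4]
U2=lambda q:(np.array(q)-[400,300])/5+[305,205]-[.4,.4]
def fit(name,p0,side,top):
    def res(p,which="both"):
        r=[]
        if which!="top": r.append(proj("side",T(p,side[1]))-side[0])
        if which!="side": r.append(proj("top",T(p,top[1]))-top[0])
        return np.vstack(r).ravel()
    for w in("side","top","both"):
        s=least_squares(res,p0,args=(w,),x_scale=[10,10,.1],loss="soft_l1"); print(name,w,s.x[:2],np.degrees(s.x[2]),"rms px",np.sqrt(np.mean(s.fun**2)))
        if w=="both": print(s.fun.reshape(-1,2).T)
    return s.x
# gauge: pin tips, foot corners
fit("gauge",[488,18,-.1],
 (S2([[150,435],[205,365],[97,550],[130,487],[270,517],[232,583]]),[[0,-40,100],[0,40,100],[-45,-30,0],[-45,30,12],[45,30,12],[45,-30,0]]),
 (U2([[533,398],[648,387],[548,514],[635,505]]),[[0,40,100],[0,-40,100],[-45,30,0],[-45,-30,0]]))
fit("adapter",[558,-278,-.1],
 (S([[150,78],[285,88],[275,153],[137,150],[137,205],[273,213]]),[[-30,20,43],[30,20,43],[30,-20,43],[-30,-20,43],[-30,-20,3],[30,-20,3]]),
 (U([[494,58],[548,38],[585,98],[526,120],[526,150]]),[[30,20,43],[30,-20,43],[-30,-20,43],[-30,20,43],[-30,20,3]]))
fit("mat",[555,-268,-.1],
 (S([[22,215],[290,300],[385,90],[143,20]]),[[-65,-65,3],[65,-65,3],[65,65,3],[-65,65,3]]),
 (U([[447,205],[621,186],[582,33],[415,46]]),[[-65,65,3],[-65,-65,3],[65,-65,3],[65,65,3]]))
E
```

```text
gauge side [486.6  25.1] -16.084443713458946 rms px 0.8946884015528913
gauge top [484.8  22.5] -18.57735779076652 rms px 0.3632517143478818
gauge both [486.   23.8] -16.951611550811904 rms px 0.789368170463401
[[-1.5 -0.6 -1.   1.   0.4  0.2 -1.3 -0.1  0.1 -0.2]
 [ 1.  -0.   0.9 -1.2 -1.1  1.   0.4 -0.3 -0.3 -0.5]]
adapter side [ 562.7 -277.5] -1.5830626136507833 rms px 0.4565023958364422
adapter top [ 560.7 -275.5] -1.533239336141373 rms px 0.7518609607287494
adapter both [ 562.4 -277. ] -1.4663260434597372 rms px 0.6691987824893775
[[-0.1 -0.8 -0.5 -0.2  0.8  0.1  0.4 -0.6 -0.1  1.8 -0.2]
 [-0.2 -0.6  0.3 -0.7  0.1  0.1 -1.1 -0.8  0.5 -0.1 -1. ]]
mat side [ 560.  -262.8] -17.703060245743927 rms px 0.49297829710480917
mat top [ 556.6 -262.2] -17.862167752202485 rms px 0.3049641997782466
mat both [ 559.1 -262.7] -17.720229114479803 rms px 0.5478126517014602
[[-0.8 -0.4  0.2 -0.5 -0.5  0.   0.1 -0.4]
 [ 0.1  0.6 -0.7 -0.6 -0.9 -0.7 -0.8  0. ]]
```

```bash
cat >> h.py <<'E'
from scipy.spatial.transform import Rotation as Ro
def row(pos,rpy,base=None):
    s=state(); p=np.array(s["ee_pos"]);R=Ro.from_euler("xyz",s["ee_rot"],degrees=True)
    d=R.inv().apply(np.array(pos)-p); v=(R.inv()*Ro.from_euler("xyz",rpy,degrees=True)).as_rotvec()
    n=max(np.linalg.norm(d)/41.7,np.degrees(np.linalg.norm(v))/7.16)
    print("row",*np.round(d/500,4),*np.round(v/(np.pi/2),4)," min rows %.1f"%n)
E
python3 - <<'E'
from h import *
row([420,130,260],[180,0,85])
E
```

```text
row -0.7524 -0.6949 -0.0481 0.0 -0.0 0.9003  min rows 12.3
```

```bash
r="-0.752 -0.695 -0.048 0 0 0.9"; python3 -m jog '-0.752 -0.695 -0.048 0 0 0.9;-0.752 -0.695 -0.048 0 0 0.9;-0.752 -0.695 -0.048 0 0 0.9;-0.752 -0.695 -0.048 0 0 0.9;-0.752 -0.695 -0.048 0 0 0.9;-0.752 -0.695 -0.048 0 0 0.9;-0.752 -0.695 -0.048 0 0 0.9;-0.752 -0.695 -0.048 0 0 0.9;-0.752 -0.695 -0.048 0 0 0.9;-0.752 -0.695 -0.048 0 0 0.9;-0.752 -0.695 -0.048 0 0 0.9;-0.752 -0.695 -0.048 0 0 0.9;-0.752 -0.695 -0.048 0 0 0.9;-0.752 -0.695 -0.048 0 0 0.9;-0.752 -0.695 -0.048 0 0 0.9;-0.752 -0.695 -0.048 0 0 0.9' 1; python3 - <<'E'
from h import *
row([562,-277,130],[180,0,-1.5]); print(state()["qpos"])
E
```

```text
time_s: 2.43
ee_pos: [419.3, 130.6, 259.9]
ee_rot: [-180.0, -0.0, 85.1]
force: [-0.2, 0.0, 0.0]
gripper_width: 91.3
row -0.7876 0.3548 0.2591 -0.0006 0.0 0.9618  min rows 12.1
[1.57702645e+01 5.00906144e+00 1.03506930e+02 4.09302406e-02
 7.15071668e+01 2.06987008e+01]
```

```bash
python3 -m jog '-0.788 0.355 0.259 0 0 0.962;-0.788 0.355 0.259 0 0 0.962;-0.788 0.355 0.259 0 0 0.962;-0.788 0.355 0.259 0 0 0.962;-0.788 0.355 0.259 0 0 0.962;-0.788 0.355 0.259 0 0 0.962;-0.788 0.355 0.259 0 0 0.962;-0.788 0.355 0.259 0 0 0.962;-0.788 0.355 0.259 0 0 0.962;-0.788 0.355 0.259 0 0 0.962;-0.788 0.355 0.259 0 0 0.962;-0.788 0.355 0.259 0 0 0.962;-0.788 0.355 0.259 0 0 0.962;-0.788 0.355 0.259 0 0 0.962;-0.788 0.355 0.259 0 0 0.962;-0.788 0.355 0.259 0 0 0.962' 1; python3 - <<'E'
from h import *
a=grab_frame("side")[:,:,::-1];b=grab_frame("top")[:,:,::-1]
s=state();P=s["ee_pos"];print(P,s["ee_rot"],s["qpos"])
R=Ro.from_euler("xyz",s["ee_rot"],degrees=True)
for n in("side","top"):print(n,proj(n,[P+R.apply([0,y,22]) for y in(-45.6,45.6)]))
def crop(im,x,y,w,h,s): return cv2.resize(im[y:y+h,x:x+w],None,fx=s,fy=s,interpolation=cv2.INTER_CUBIC)
cv2.imwrite("pics/c2.png",np.hstack([crop(a,245,230,80,110,5),crop(b,370,120,80,110,5)]))
row([562,-277,30],[180,0,-1.5])
E
```

```text
time_s: 3.77
ee_pos: [562.3, -275.6, 130.7]
ee_rot: [-180.0, -0.0, -1.3]
force: [0.7, -0.1, -0.1]
gripper_width: 91.1
[ 562.24954092 -276.03987137  130.77960453] [-1.79988285e+02 -1.02357150e-02 -1.37070900e+00] [-2.72085474e+01  2.73612552e+01  9.11921380e+01  1.70831300e-02
  6.14425010e+01  6.41539947e+01]
side [[297.98233654 266.47483048]
 [292.69451546 297.76655538]]
top [[399.2992075  175.27986776]
 [422.64012141 166.40637353]]
row -0.0005 0.002 0.2016 -0.0001 -0.0001 0.0014  min rows 2.4
```

View pics/c2.png

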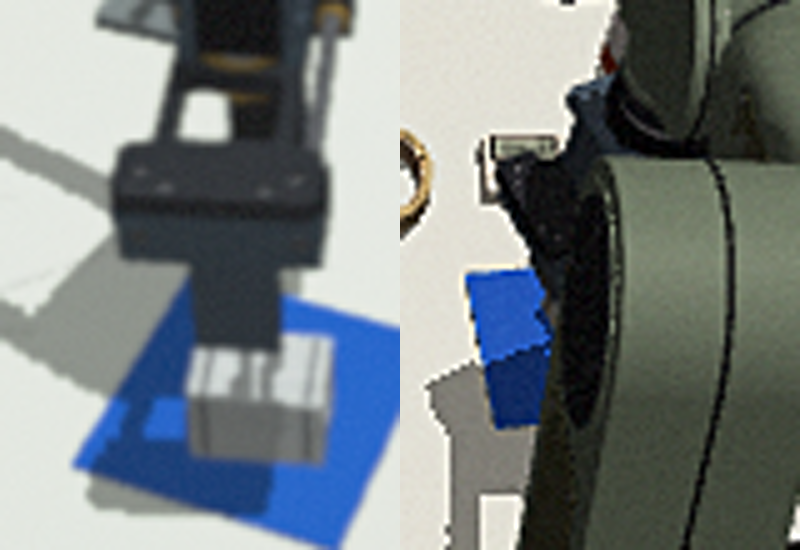

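Side view: gripper sits above the adapter, near fingertip at about (292,300) where projected (293,298); the fit agrees. I'll descend and grip.

```bash
python3 -m jog '0 0.002 0.07 0 0 0;0 0.002 0.14 0 0 0;0 0.002 0.18 0 0 0;0 0.002 0.202 0 0 0;0 0.002 0.202 0 0 0;0 0.002 0.202 0 0 0' 1; python3 -m jog '0 0 0 0 0 0;0 0 0 0 0 0;0 0 0 0 0 0;0 0 0 0 0 0;0 0 0 0 0 0;0 0 0 0 0 0;0 0 0 0 0 0;0 0 0 0 0 0' -1 35; python3 -m jog '0 0 -0.08 0 0 0;0 0 -0.16 0 0 0;0 0 -0.24 0 0 0;0 0 -0.3 0 0 0;0 0 -0.3 0 0 0;0 0 -0.3 0 0 0;0 0 -0.3 0 0 0'; python3 - <<'E'
from h import *
a=grab_frame("side")[:,:,::-1]
def crop(im,x,y,w,h,s): return cv2.resize(im[y:y+h,x:x+w],None,fx=s,fy=s,interpolation=cv2.INTER_CUBIC)
cv2.imwrite("pics/c3.png",crop(a,250,190,80,75,8))
s=state();P=s["ee_pos"];R=Ro.from_euler("xyz",s["ee_rot"],degrees=True)
for n in["side"]:print(n,proj(n,[P+R.apply([x,20,z]) for x in(-30,30) for z in (-13,27)])) # predicted near-face corners, if centred
u=np.array([np.sin(np.radians(17.5)),np.cos(np.radians(17.5))]); g=np.array([486,23.8])
pre=g-u*90; print(pre); row([*pre,200],[180,0,72.5])
E
```

```text
time_s: 4.37
ee_pos: [562.7, -276.9, 30.3]
ee_rot: [180.0, -0.0, -1.3]
force: [1.3, -0.3, 0.6]
gripper_width: 91.0
time_s: 5.03
ee_pos: [562.8, -277.1, 30.4]
ee_rot: [180.0, -0.1, -1.3]
force: [0.6, -1.6, 0.4]
gripper_width: 40.7
time_s: 5.62
ee_pos: [561.5, -276.5, 178.6]
ee_rot: [-179.9, 0.1, -1.3]
force: [0.3, 1.2, -3.2]
gripper_width: 39.7
side [[277.01231718 258.39246311]
 [278.21769753 273.10376678]
 [307.51931435 259.99660981]
 [307.78181115 274.72606398]]
[458.93647804 -62.03452557]
row -0.2147 -0.4238 -0.0428 -0.0024 0.0012 -0.8203  min rows 10.3
```

View pics/c3.png

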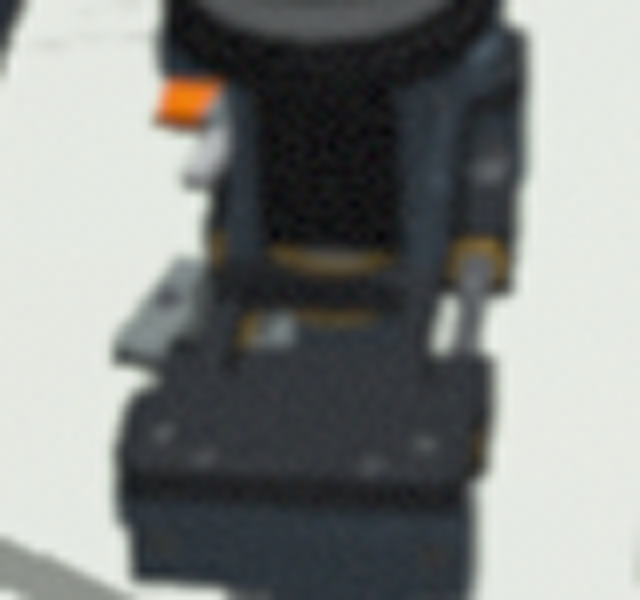

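```bash
python3 -m jog '-0.215 -0.424 -0.043 0 0 -0.82;-0.215 -0.424 -0.043 0 0 -0.82;-0.215 -0.424 -0.043 0 0 -0.82;-0.215 -0.424 -0.043 0 0 -0.82;-0.215 -0.424 -0.043 0 0 -0.82;-0.215 -0.424 -0.043 0 0 -0.82;-0.215 -0.424 -0.043 0 0 -0.82;-0.215 -0.424 -0.043 0 0 -0.82;-0.215 -0.424 -0.043 0 0 -0.82;-0.215 -0.424 -0.043 0 0 -0.82;-0.215 -0.424 -0.043 0 0 -0.82;-0.215 -0.424 -0.043 0 0 -0.82;-0.215 -0.424 -0.043 0 0 -0.82;-0.215 -0.424 -0.043 0 0 -0.82'; python3 - <<'E'
from h import *
row([458.9,-62,107.3],[180,0,72.5]); print(state()["force"],state()["qpos"])
E
```

```text
time_s: 6.83
ee_pos: [458.2, -61.9, 199.1]
ee_rot: [-179.6, -0.0, 72.4]
force: [-0.4, 0.3, -3.0]
gripper_width: 39.5
row 0.0001 0.0026 0.1835 -0.0039 -0.0003 -0.001  min rows 2.2
[-0.37147868  0.31707544 -3.01621203] [-9.16779964e+00  1.00378752e+01  1.06734342e+02  8.74824288e-02
  6.35742827e+01  8.38119440e+00]
```

```bash
python3 -m jog '0 0 0.07 0 0 0;0 0 0.14 0 0 0;0 0.001 0.183 0 0 0;0 0.001 0.183 0 0 0;0 0.001 0.183 0 0 0;0 0.001 0.183 0 0 0'; python3 - <<'E'
from h import *
np.set_printoptions(precision=1,suppress=True)
a=grab_frame("side")[:,:,::-1];b=grab_frame("top")[:,:,::-1]
s=state();P=s["ee_pos"];R=Ro.from_euler("xyz",s["ee_rot"],degrees=True);print(P,s["ee_rot"],s["force"])
for n in("side","top"):print(n,proj(n,[P+R.apply([x,y,z]) for x in(-30,30) for y in(-20,20) for z in (-12.7,27.3)]))
def crop(im,x,y,w,h,s): return cv2.resize(im[y:y+h,x:x+w],None,fx=s,fy=s,interpolation=cv2.INTER_CUBIC)
cv2.imwrite("pics/c4.png",np.hstack([crop(a,240,160,66,100,6),crop(b,315,185,66,100,6)]))
E
```

```text
time_s: 7.33
ee_pos: [459.3, -62.0, 108.7]
ee_rot: [-179.8, -0.0, 72.4]
force: [0.2, -0.7, -1.4]
gripper_width: 39.7
[459.6 -62.1 109.2] [-179.9   -0.1   72.4] [-0.8 -1.4 -3.2]
side [[251.6 221. ]
 [253.2 233.3]
 [265.7 224.3]
 [266.9 236.7]
 [262.6 208.4]
 [263.8 220.4]
 [276.1 211.4]
 [277.  223.5]]
top [[380.1 222.1]
 [378.6 226.8]
 [377.9 210.8]
 [376.5 215.7]
 [361.6 224.1]
 [360.6 228.7]
 [359.7 212.7]
 [358.8 217.6]]
```

View pics/c4.png

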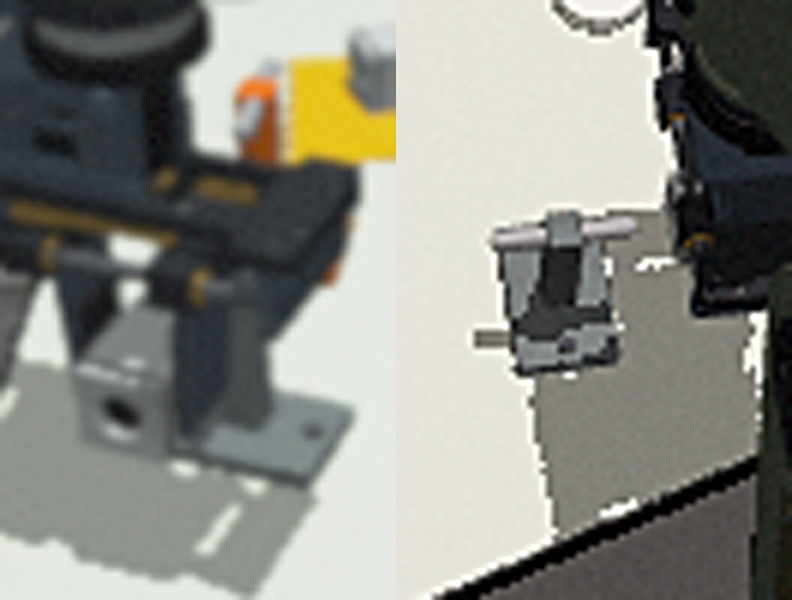

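Side view: adapter's near end opening at (261,228.5); extrapolating its axis gives (274.8,211.6), which meets the pin tip (274.6,211.6). The top view agrees within 3 mm. I'll lower 2 mm and feel forward.

```bash
python3 -m jog '0 0 0.004 0 0 0;0.01 0 0.004 0 0 0;0.02 0 0.004 0 0 0;0.03 0 0.004 0 0 0;0.036 0 0.004 0 0 0;0.036 0 0.004 0 0 0'; python3 -m jog '0.004 0 0 0 0 0;0.008 0 0 0 0 0;0.012 0 0 0 0 0;0.012 0 0 0 0 0';python3 -m jog '0.004 0 0 0 0 0;0.008 0 0 0 0 0;0.008 0 0 0 0 0'
```

```text
time_s: 7.93
ee_pos: [465.3, -44.2, 107.3]
ee_rot: [-179.9, -0.1, 72.5]
force: [-0.2, -0.5, -2.8]
gripper_width: 40.0
time_s: 8.27
ee_pos: [467.2, -38.1, 107.3]
ee_rot: [-179.9, -0.1, 72.5]
force: [0.4, -0.0, -1.7]
gripper_width: 39.9
time_s: 8.52
ee_pos: [468.5, -34.1, 107.3]
ee_rot: [-179.9, -0.1, 72.5]
force: [0.3, 0.7, -2.4]
gripper_width: 39.9
```

```bash
python3 -m jog '0.004 0 0 0 0 0;0.008 0 0 0 0 0;0.008 0 0 0 0 0';python3 -m jog '0.004 0 0 0 0 0;0.008 0 0 0 0 0;0.008 0 0 0 0 0'; python3 - <<'E'
from h import *
np.set_printoptions(precision=1,suppress=True)
a=grab_frame("side")[:,:,::-1];b=grab_frame("top")[:,:,::-1]
s=state();print(s["force"],s["torque"])
def crop(im,x,y,w,h,s): return cv2.resize(im[y:y+h,x:x+w],None,fx=s,fy=s,interpolation=cv2.INTER_CUBIC)
cv2.imwrite("pics/c5.png",np.hstack([crop(a,240,160,66,100,6),crop(b,315,185,66,100,6)]))
E
```

```text
time_s: 8.77
ee_pos: [469.9, -30.0, 107.3]
ee_rot: [-179.9, -0.1, 72.5]
force: [-1.3, 0.3, -2.8]
gripper_width: 39.8
time_s: 9.02
ee_pos: [471.3, -25.9, 107.3]
ee_rot: [-179.9, -0.1, 72.5]
force: [0.1, 0.3, -1.9]
gripper_width: 39.9
[ 0.1  0.3 -1.5] [-0.1  0.1 -0. ]
```

View pics/c5.png

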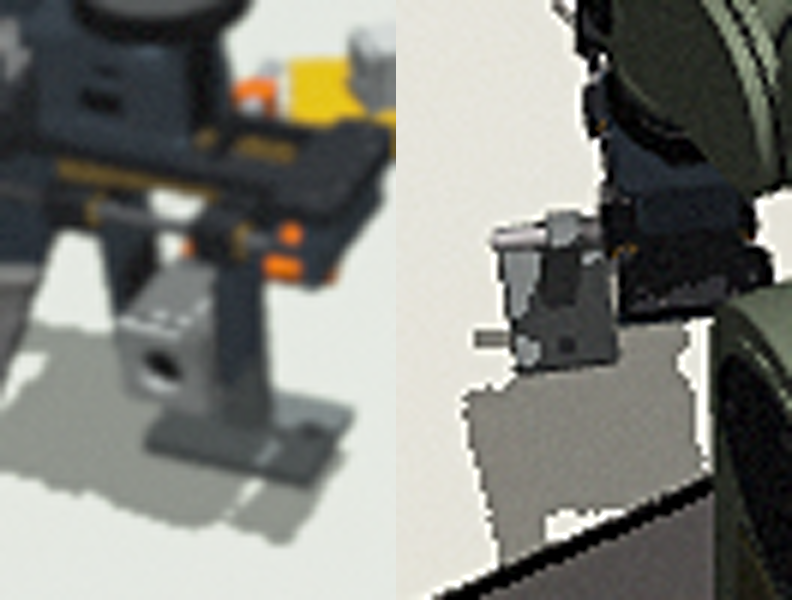

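No contact force with the adapter about 18 mm past the tip: this is the deep bore (tool +x end). I'll go on until close to the post.

```bash
python3 -m jog '0.004 0 0 0 0 0;0.008 0 0 0 0 0;0.012 0 0 0 0 0;0.014 0 0 0 0 0;0.014 0 0 0 0 0';python3 -m jog '0.003 0 0 0 0 0;0.004 0 0 0 0 0;0.004 0 0 0 0 0';python3 -m jog '0.002 0 0 0 0 0;0.004 0 0 0 0 0;0.004 0 0 0 0 0'
```

```text
time_s: 9.53
ee_pos: [473.3, -19.2, 107.3]
ee_rot: [-179.9, -0.1, 72.5]
force: [0.3, 0.2, -2.8]
gripper_width: 40.1
time_s: 9.78
ee_pos: [474.0, -17.2, 107.3]
ee_rot: [-179.9, -0.1, 72.5]
force: [-0.5, 0.0, -1.8]
gripper_width: 39.8
time_s: 10.03
ee_pos: [474.7, -15.1, 107.3]
ee_rot: [-179.9, -0.1, 72.5]
force: [-0.6, -0.1, -2.2]
gripper_width: 40.0
```

```bash
python3 -m jog '0.002 0 0 0 0 0;0.003 0 0 0 0 0;0.003 0 0 0 0 0';python3 -m jog '0.002 0 0 0 0 0;0.003 0 0 0 0 0;0.003 0 0 0 0 0'
```

```text
time_s: 10.28
ee_pos: [474.9, -14.4, 107.4]
ee_rot: [-179.9, -0.0, 72.6]
force: [-0.1, -5.6, -2.2]
gripper_width: 39.7
time_s: 10.53
ee_pos: [475.0, -14.3, 107.5]
ee_rot: [-179.9, 0.2, 72.7]
force: [-1.4, -7.2, -0.1]
gripper_width: 40.0
```

The firm stop came only about 30 mm past the tip, at the post, so the tool +x end is the bore. I'll back out and work out the raise and turn.

```bash
python3 -m jog '-0.03 0 0 0 0 0;-0.06 0 0 0 0 0;-0.09 0 0 0 0 0;-0.12 0 0 0 0 0;-0.14 0 0 0 0 0;-0.14 0 -0.08 0 0 0;-0.14 0 -0.16 0 0 0;-0.14 0 -0.24 0 0 0;-0.14 0 -0.32 0 0 0;-0.14 0 -0.4 0 0 0;-0.14 0 -0.4 0 0 0;-0.14 0 -0.4 0 0 0'; python3 - <<'E'
from h import *
np.set_printoptions(precision=1,suppress=True)
s=state();q=s["qpos"];R0=Ro.from_euler("xyz",s["ee_rot"],degrees=True)
W=lambda q1,th:Ro.from_euler("ZY",[q1,th],degrees=True)
print("check",(W(q[0],q[1]+q[2])*Ro.from_euler("ZYZ",[q[3],q[4],q[5]+90],degrees=True)*R0.inv()).magnitude(),q)
for a in(0,30,60,90):
  for q1 in(-15,-35):
    Rt=R0*Ro.from_rotvec([0,np.radians(a),0])
    e=(W(q1,115).inv()*Rt).as_euler("ZYZ",degrees=True);print(a,q1,"q4,5,6",e-[0,0,90])
Rt=R0*Ro.from_rotvec([0,np.pi/2,0]); 
row([500,-130,310],Rt.as_euler("xyz",degrees=True))
print(Rt.as_matrix())
E
```

```text
time_s: 11.53
ee_pos: [455.7, -80.5, 309.8]
ee_rot: [179.8, 0.1, 72.7]
force: [-0.2, 1.0, -3.0]
gripper_width: 39.9
check 7.914537413327212e-16 [-11.4   5.6  95.6  -0.1  78.6   6. ]
0 -15 q4,5,6 [-0.1 64.8  2.4]
0 -35 q4,5,6 [ -0.   64.8 -17.7]
30 -15 q4,5,6 [ 32.7  67.2 -11.3]
30 -35 q4,5,6 [ 29.3  76.6 -27.6]
60 -15 q4,5,6 [ 63.1  75.8 -21.2]
60 -35 q4,5,6 [ 55.6  91.4 -30.4]
90 -15 q4,5,6 [ 90.9  87.9 -25.2]
90 -35 q4,5,6 [ 82.3 105.9 -26.3]
row -0.0681 0.114 0.0002 0.0 1.0 0.0  min rows 12.6
[[-0.   1.   0.3]
 [ 0.  -0.3  1. ]
 [ 1.   0.  -0. ]]
```

```bash
python3 -m jog '-0.068 0.114 0 0 1 0;-0.068 0.114 0 0 1 0;-0.068 0.114 0 0 1 0;-0.068 0.114 0 0 1 0;-0.068 0.114 0 0 1 0;-0.068 0.114 0 0 1 0;-0.068 0.114 0 0 1 0;-0.068 0.114 0 0 1 0;-0.068 0.114 0 0 1 0;-0.068 0.114 0 0 1 0;-0.068 0.114 0 0 1 0;-0.068 0.114 0 0 1 0;-0.068 0.114 0 0 1 0;-0.068 0.114 0 0 1 0;-0.068 0.114 0 0 1 0;-0.068 0.114 0 0 1 0;-0.068 0.114 0 0 1 0;-0.068 0.114 0 0 1 0' - 45; python3 - <<'E'
from h import *
np.set_printoptions(precision=3,suppress=True)
a=grab_frame("side")[:,:,::-1];b=grab_frame("top")[:,:,::-1]
s=state();R=Ro.from_euler("xyz",s["ee_rot"],degrees=True);print(s["qpos"],R.as_matrix()[:,0],s["force"],s["gripper_width"])
P=s["ee_pos"];c=P+R.apply([0,0,7]);ps=proj("side",[c])[0].astype(int);pt=proj("top",[c])[0].astype(int);print(ps,pt)
def crop(im,p): x,y=p[0]-33,p[1]-40; return cv2.resize(im[y:y+80,x:x+66],None,fx=6,fy=6,interpolation=cv2.INTER_CUBIC)
cv2.imwrite("pics/c6.png",np.hstack([crop(a,ps),crop(b,pt)]))
E
```

```text
time_s: 13.03
ee_pos: [500.1, -129.7, 311.0]
ee_rot: [121.8, -89.6, 130.9]
force: [0.6, -0.5, -2.5]
gripper_width: 40.2
[-47.657  33.382 103.706  66.672 109.969 -51.632] [-0.005  0.005  1.   ] [ 0.18  -0.285 -2.081] 39.72347092772277
[271 162] [388 170]
```

View pics/c6.png

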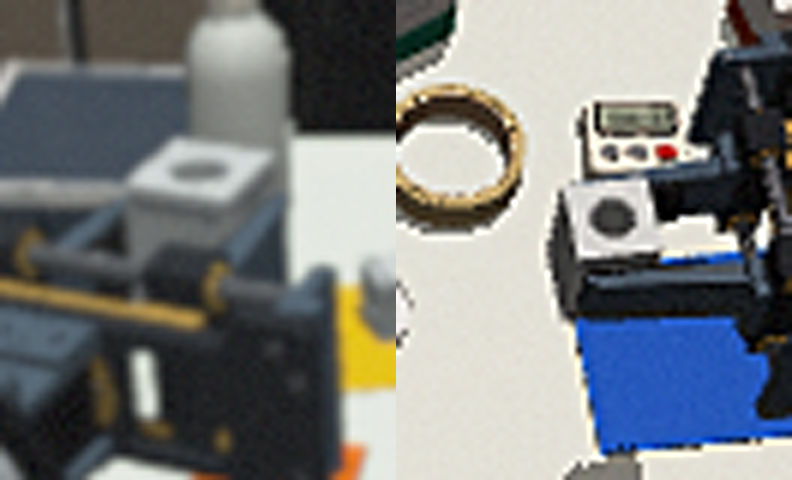

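Both views show the adapter upright in the gripper with its opening up (side about 271,150; top about 391,166), high above the table and clear. The timer and mats look undisturbed. I'll let it settle and hand in.

```bash
python3 -m jog '0 0 0 0 0 0;0 0 0 0 0 0;0 0 0 0 0 0;0 0 0 0 0 0;0 0 0 0 0 0;0 0 0 0 0 0'; python3 - <<'E'
from h import *
s=state();print(s["qvel"].round(2),Ro.from_euler("xyz",s["ee_rot"],degrees=True).as_matrix()[:,0].round(4)); print(job_done())
E
```

```text
time_s: 13.63
ee_pos: [500.0, -129.7, 310.8]
ee_rot: [119.6, -89.6, 133.1]
force: [0.1, -0.5, -2.6]
gripper_width: 39.7
[0.09 0.21 0.08 0.06 0.   0.01] [-0.0045  0.0048  1.    ]
the job is handed in; nothing more can be done
None
```

The adapter from the blue mat is held still in the gripper with its deep bore pointing straight up, and I handed the job in at 13.6 s.

- **Finding the bore:** I slid the first end onto the grey gauge's near pin. There was no resistance until about 30 mm past the tip, where a stop of about 7 N came at the measured position of the post. The shallow recess would have stopped it after about 5 mm, so this end is the bore, and I did not try the other end.
- **Holding pose:** I backed out, lifted it and turned it over. By the arm's readings the adapter's axis is within about 0.4° of vertical. Its underside is at about 280 mm, the joints are nearly still and the grip width is steady at 39.7 mm.
- **Pictures:** The last close-ups, from both cameras, show the opening up and the adapter clear of everything.
- **Other things:** I planned the moves clear of the spare adapter, timer, cup and dish and felt no unexpected contact. Only the timer was checked, roughly, in the last pictures.
- **Disagreements:** The two cameras differed by 2–3 mm on where the pin was, which is within the bore's clearance. One picture, taken after the lift, was cropped too high and did not show the adapter.

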